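Pin a hinged pâté mould shut and hold its seam tight

TASK

The narrow pâté mould stands open on its base: swing both hinged sides fully shut, then take the longest of the three pins from the wooden block and push it straight down through the lined-up knuckles at the mould's free end until its collar sits home on top. Then pinch the two long sides together from outside and finish while still holding them squeezed shut, so that the play of the pin is taken up and the seam stays tight while I put the strap round. Leave the other two pins and everything else on the worktop where they are.

Things in the scene. Friction and masses are not known exactly. Their poses are not given: they have to be found in the camera images.
- mould: Plain metal pâté mould: fixed 5 mm base plate, 264 x 94 mm, with two fluted sides on one vertical hinge post. Origin under the plate's middle, z up, x from the pin end (x = -105 mm, nearest the robot) to the hinge post (x = +105 mm, top at 79 mm). Walls stand from z = 8 to 70 mm. Shut, the straight long walls run from x = -71 to +71 mm at y = +/-27 mm (54 mm across outside) and taper at both ends.
- side_left: The mould's side on its +y side (left as seen from the robot). Origin on the hinge axis at worktop height, z up; its free end lies at x = -210 mm in its own frame; its outer wall face is at y = +27 mm, straight from x = -34 to -176 mm, 8 to 70 mm high.
- side_right: The mould's other side, on its -y side; the mirror image: origin on the hinge axis, free end at x = -210 mm, outer wall face at y = -27 mm, straight from x = -34 to -176 mm.
- side_left_swing (a joint): Opening angle of the left side about the hinge post, rad: 0 = fully shut against its stop, larger = swung out to +y. It stays where it is left (about 0.15 N m of hinge friction), and the stop is firm.
- side_right_swing (a joint): Opening angle of the right side, rad: 0 = fully shut against its stop, larger = swung out to -y; stays where it is left, about 0.15 N m of friction.
- mould_hinge (a point): Point on the hinge axis, 40 mm above the worktop.
- mould_mouth (a point): Middle of the top of the pin way at the free end, 73 mm above the worktop. When both sides are shut, four knuckles with 13 mm bores (outside 23 mm) lie here one above the other over a 13 mm bore in the base; the top knuckle flares to a 19 mm wide mouth. The pin has 2 mm of play all round in the bores.
- mould_foot (a point): Point on the axis of the pin way, 7 mm above the worktop: where the tip of the long pin comes when its collar rests on the top knuckle.
- pin_block: Fixed wooden block, foot 176 x 66 mm, 60 mm high, origin under its middle, long side along its x. Three blind holes at x = -52, 0 and +52 mm, 10.3 mm wide and 38 mm deep (bottoms 22 mm above the worktop), hold the three pins upright, in any order.
- pin_long: The mould's pin, the longest, which stands highest: 9 mm steel shank, 66 mm from tip to collar, rounded tip, collar 20 mm wide and 4 mm thick, above it a dark wooden handle 16 mm thick, from 70 to 112 mm above the tip. Origin at the tip, z up along the pin to the handle. About 60 g.
- pin_medium: Pin of the same make with a 52 mm shank (for a lower mould); origin at its tip. To be left in the block.
- pin_short: Pin of the same make with a 40 mm shank; origin at its tip. To be left in the block.
- mug: Bystander: white mug with a handle, 82 x 112 mm, 94 mm high.
- bowl: Bystander: white bowl, 200 mm wide, 91 mm high.
- oil_bottle: Bystander: small slender oil bottle, 40 mm wide, 146 mm high.
- jar_tall: Bystander: tall spice jar with a black cap, 46 mm wide, 135 mm high.
- jar_wide: Bystander: spice jar with a red cap, 50 mm wide, 110 mm high.
- jar_small: Bystander: small spice jar with a white cap, 40 mm wide, 71 mm high.

How it is judged:
On the way, in this order (a step that is already met when the one before it is completed fails the run):
1. both sides of the mould are swung shut (value of joint each of side_left_swing, side_right_swing below 0.02 rad), for 0.2 s.
2. the long pin is pushed home through the knuckles of the shut mould (all of step 1 and z of pin_long in the frame of mould_foot below 0.004 m and horizontal distance between pin_long and mould_foot below 0.006 m and angle between pin_long's own z axis and vertical below 0.1 rad), for 0.2 s.
At the end, for the whole second after the job is handed in: Both sides are shut to within 0.0075 rad (1.6 mm at the pin end), the long pin stands in the knuckles with its tip no more than 4 mm above its lowest place, and the fingers are still pressing on each side with more than 2 N (z of pin_long in the frame of mould_foot below 0.004 m and horizontal distance between pin_long and mould_foot below 0.006 m and angle between pin_long's own z axis and vertical below 0.1 rad and value of joint each of side_left_swing, side_right_swing below 0.0075 rad and contact force between the fingers and side_left above 2 N and contact force between the fingers and side_right above 2 N); the arm keeps its last pose, push and grip.
It fails at once if a bystander was pushed more than 30 mm or tipped over (distance of any of mug, bowl, oil_bottle, jar_tall, jar_wide, jar_small from where it was at the start of the episode above 0.03 m or angle between any of mug, bowl, oil_bottle, jar_tall, jar_wide, jar_small's own z axis and vertical above 0.5 rad).
It fails at once if one of the other two pins was pulled out or pushed about (distance of any of pin_medium, pin_short from where it was at the start of the episode above 0.015 m).
It also fails if it takes over 72 s, if anything falls off the work surface, if the arm or the gripper's body presses on something with over 40 N, if the wrist force passes 120 N, or if a joint passes its speed limit or range.

ROBOT

A 6-joint arm with a two-finger parallel gripper is mounted at the origin on a cart in front of the work surface, level with it; the furniture and walls round the work are solid. World frame = base frame: x ahead of the robot, y to its left, z up, the work surface at z = 0. Lengths are in m, angles in rad, forces in N, time in s.
With the tool pointing down it reaches from about 0.325 to 0.775 m from the base axis. Payload 5.5 kg.
Tool frame: the origin (TCP) lies on the centre line of the jaws, within the pads' length; the fingertips stand 19 mm ahead of it and the grasp point (between the pads) is the TCP; z points along the fingers, y is the direction in which the jaws open and shut (so a half turn about z gives the same grasp; the last joint's range is limited). The gripper opens to 88 mm and grips with 3 to 60 N. Pads are 20 mm wide; open, the fingers measure 115 mm over their backs; the gripper's body (75 mm by 178 mm) begins 61 mm behind the grasp point.
Start: joints at [1.251, 0.091, 1.231, -0, 1.82, -0.057], TCP at [0.156, 0.579, 0.242] pointing down, gripper open.
Joint ranges: [-2.87, 2.87], [-0.86, 2.18], [0.17, 2.46], [-1.51, 4.65], [0.06, 2.69], [-2.65, 2.65]. Speed limits (rad/s): [2.57, 2.57, 3.01, 3.14, 3.14, 3.14].

INTERFACE

Orientations are given as [roll, pitch, yaw] about the fixed x, y, z axes, in that order (R = Rz(yaw) Ry(pitch) Rx(roll)).
In Python, from plant import robot, viewer gives the robot as it stands.
- The arm moves only by the tool send_rows, never from a script. Its argument "increments" is a list of rows, each a list of 3 entries, a list of its own where there are three numbers: the closure, from -1 (fully open) to 1 (shut), so that 0 is half open, then the shift along the tool's x, y, z in m, then the turn about the tool's z in rad. A call has 1 to 12 rows; each row shifts and turns the pose as measured when the row begins, along the tool's axes as they then stand; what a row does not reach is not made up. A row lasts 1/8 s, in which the tool goes at most 62.5 mm and 10.7 degrees, less where a joint would pass 70% of its speed; a pose out of reach is approached as far as the arm can. A call with a gripper value outside its range is refused whole. The fingers move at their own pace and stop on an object; the grip force is fixed at half the most. Time passes only in rows, so rows that do not move let the fingers close. It gives the time, the measured TCP pose, the force and the opening at its end, in the units of the state.
- robot.state(): the state, without advancing time (a new reading comes with each control period).
- viewer.read_camera(name): name is "scene" or "side" or "wrist"; returns a dict with "pixels" (400x640x3 uint8, blue, green, red), "vertical_fov" (degrees; the focal length in pixels is half the picture's height over the tangent of half this angle, whatever the lens; pixels are square), "cx", "cy" (the principal point, pixels), "position" and "attitude" of the camera in the world; the wrist camera has in their place "T_tool_cam" (4x4, takes a point from camera to tool coordinates, whose origin is the TCP and whose axes are the flange's). Camera axes: x right, y up, looking along -z (the intrinsics and any distortion apply to the point x, -y, -z); pixel columns grow to the right and rows downward; lengths in m; the calibration is good to about 2 mm. A picture is of the moment at which its call begins: read the wrist's pose just before it. There is no depth.
- robot.job_done(): hands the job in, once; it reports no verdict.
The state is a dict: "t": time; "joint_positions": joint angles; "joint_vel": joint speeds; "joint_torque": joint torques, N m; "position": TCP position; "orientation": TCP orientation; "wrist_force": force on the tool from outside, world axes, zero at the start; "wrist_torque": the same for the moment, N m; "gripper_width": finger opening in m.
Only numpy, scipy, OpenCV 4.12 (cv2) and the standard library are available. Lean on these libraries where they do the work, as an engineer would, in place of code of your own. Each camera call takes 0.05 s, during which the arm holds its last target.

## Working session

There is one attempt and no reset: what is moved stays moved. The work goes in short steps, Python scripts to look and compute and a tool call to move; the robot and the scene stay as the last step left them, time stands still between calls to the robot, and variables do not carry over. Pictures are saved under pics/ and viewed, and the job is handed in when it is done.

Besides the shell and the picture viewer there is one more tool, called after "Request:" as a command line: name --argument value ..., lists and objects as JSON in quotes. send_rows: Moves the arm, as the interface text tells. Its arguments: {"type":"object","properties":{"increments":{"type":"array","items":{"type":"array"}}},"required":["increments"]}

```bash
mkdir -p pics; ls; python3 - <<'E'
from plant import robot, viewer
import cv2,numpy as np
print(robot.state())
for n in ["scene","side","wrist"]:
    c=viewer.read_camera(n); cv2.imwrite(f"pics/{n}0.png",c["pixels"])
    print(n,{k:v for k,v in c.items() if k!="pixels"})
E
```

```text
pics
{'t': 0.0, 'joint_positions': array([ 1.25127615e+00,  9.18166853e-02,  1.23190054e+00, -2.70146326e-05,
        1.81981725e+00, -5.67002987e-02]), 'joint_vel': array([ 0.00019464, -0.00119134, -0.00035299,  0.00148423,  0.00105569,
       -0.00043251]), 'joint_torque': array([ 9.41745238e-04, -4.46466529e+01, -4.06436062e+01,  6.99689076e-02,
        2.97848799e-02, -1.25697566e-04]), 'position': array([0.15580602, 0.57913096, 0.24052384]), 'orientation': array([-3.13965247e+00, -8.38906180e-05,  2.87876606e+00]), 'wrist_force': array([ 0.47348398, -0.03758552, -0.27995809]), 'wrist_torque': array([ 0.01379603,  0.03582378, -0.00635042]), 'gripper_width': 0.08793353628161736}
scene {'vertical_fov': 46.51819408814909, 'cx': 318.96214828886895, 'cy': 202.5018526290256, 'position': array([-0.08436384,  0.69330701,  0.92294263]), 'attitude': array([ 0.83154052, -0.01942203, -2.38453862])}
side {'vertical_fov': 56.60179634427155, 'cx': 319.83781137767807, 'cy': 200.49344350969508, 'position': array([0.27516255, 0.880211  , 0.5742993 ]), 'attitude': array([ 1.07545193,  0.00566622, -2.82320394])}
wrist {'vertical_fov': 62.65331987015258, 'cx': 317.92833506343345, 'cy': 196.697951386097, 'T_tool_cam': array([[-3.74263192e-04,  9.63884735e-01,  2.66319502e-01,
         7.26862708e-02],
       [ 9.99999905e-01,  3.01835331e-04,  3.12889923e-04,
         5.75507548e-04],
       [ 2.21205186e-04,  2.66319594e-01, -9.63884757e-01,
        -1.43246555e-01],
       [ 0.00000000e+00,  0.00000000e+00,  0.00000000e+00,
         1.00000000e+00]])}
```

View pics/scene0.png

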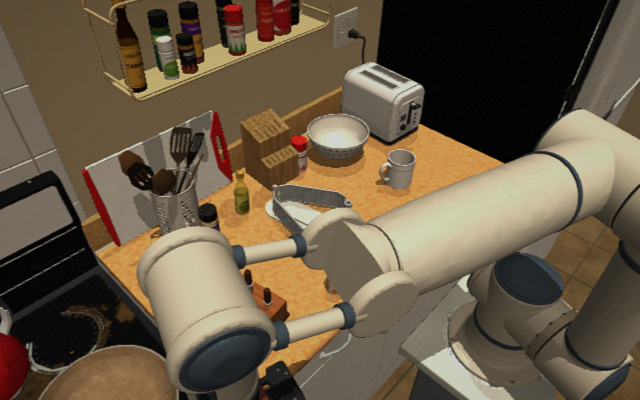

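View pics/side0.png

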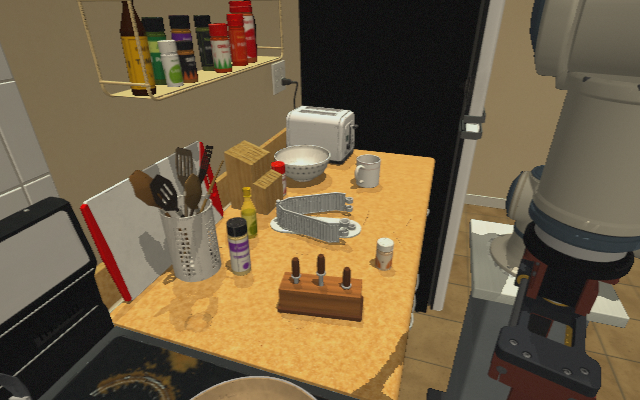

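View pics/wrist0.png

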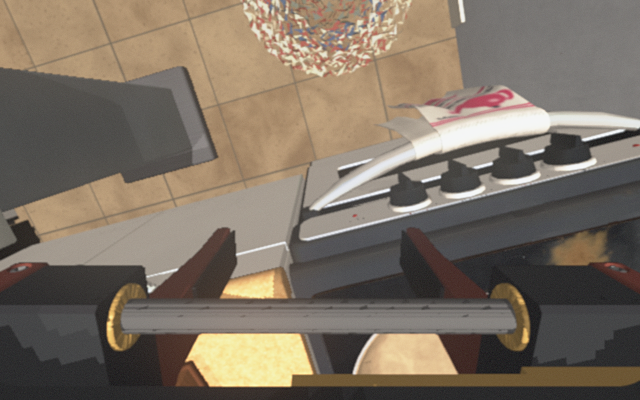

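```bash
cat > h.py <<'E'
from plant import robot, viewer
import cv2,numpy as np
from scipy.spatial.transform import Rotation as Ro
def cam(n):
    s=robot.state(); c=viewer.read_camera(n); p=c["pixels"]
    f=p.shape[0]/2/np.tan(np.radians(c["vertical_fov"])/2)
    if n=="wrist":
        T=np.eye(4);T[:3,:3]=Ro.from_euler("xyz",s["orientation"]).as_matrix();T[:3,3]=s["position"]
        M=T@c["T_tool_cam"]
    else:
        M=np.eye(4);M[:3,:3]=Ro.from_euler("xyz",c["attitude"]).as_matrix();M[:3,3]=c["position"]
    return dict(p=p,f=f,cx=c["cx"],cy=c["cy"],M=M)
def at(C,u,v,z):
    d=C["M"][:3,:3]@np.array([(u-C["cx"])/C["f"],-(v-C["cy"])/C["f"],-1.]);o=C["M"][:3,3]
    return o+d*(z-o[2])/d[2]
def px(C,P):
    P=np.atleast_2d(P);q=(P-C["M"][:3,3])@C["M"][:3,:3]
    return np.c_[C["cx"]+C["f"]*q[:,0]/-q[:,2],C["cy"]-C["f"]*q[:,1]/-q[:,2]]
def crop(C,name,x0,x1,y0,y1,k):
    cv2.imwrite(name,cv2.resize(C["p"][y0:y1,x0:x1],None,fx=k,fy=k,interpolation=cv2.INTER_CUBIC))
E
python3 - <<'E'
from h import *
C=cam("side"); crop(C,"pics/s1.png",210,410,170,330,4)
for n,u,v,z in [("foot plate near",315,240,0),("blk",280,310,0),("blk2",362,318,0),("p1",296,260,.134),("p2",321,257,.12),("p3",347,269,.12),("jar",385,268,0)]: print(n,at(C,u,v,z).round(3))
E
```

```text
foot plate near [0.553 0.09  0.   ]
blk [0.539 0.358 0.   ]
blk2 [0.37  0.327 0.   ]
p1 [0.501 0.35  0.134]
p2 [0.464 0.308 0.12 ]
p3 [0.405 0.329 0.12 ]
jar [0.352 0.151 0.   ]
```

View pics/s1.png

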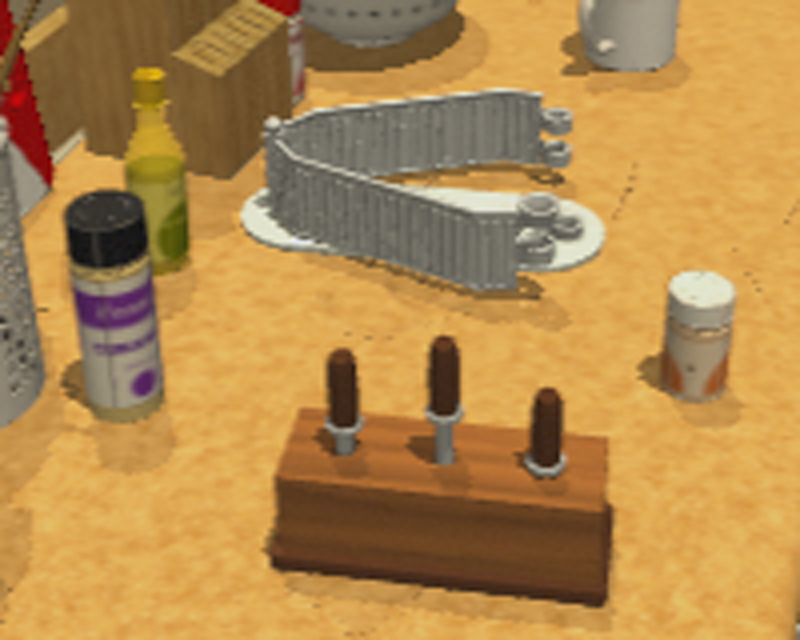

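```bash
python3 - <<'E'
from h import *
C=cam("side")
g=lambda u,v,z:at(C,210+u/4,170+v/4,z).round(4)
h=g(272,124,.079);b=g(568,226,.012);print("hinge",h,"bore",b,np.linalg.norm(h[:2]-b[:2]),"yaw",np.arctan2(*(h-b)[1::-1]))
print("Lmouth top ",g(537,203,.07),"R top",g(556,115,.07))
print("Lwall end bottom",g(515,288,.008))
for n,u,v,z in [("mid",443,415,.088+.002),("midtop",443,340,.134),("left",342,425,.076),("lefttop",342,352,.120),("right",546,467,.062),("righttop",546,392,.108)]: print(n,g(u,v,z))
for n,u,v in [("TL",302,410),("TR",607,438),("NR",608,508),("NL",276,480)]: print(n,g(u,v,.06))
print("jar_small",g(695,395,0),"tall",g(120,412,0),"oil",g(165,268,0),"mug",g(635,65,0))
E
```

```text
hinge [0.6756 0.0488 0.079 ] bore [0.4694 0.0116 0.012 ] 0.2095287092500691 yaw 0.17848749705635658
Lmouth top  [0.4752 0.0803 0.07  ] R top [ 0.4934 -0.0409  0.07  ]
Lwall end bottom [0.4858 0.0908 0.008 ]
mid [0.4597 0.3233 0.09  ]
midtop [0.4605 0.32   0.134 ]
left [0.5118 0.3306 0.076 ]
lefttop [0.5115 0.3271 0.12  ]
right [0.408  0.3137 0.062 ]
righttop [0.4099 0.3118 0.108 ]
TL [0.5444 0.308  0.06  ]
TR [0.3839 0.2801 0.06  ]
NR [0.372  0.3309 0.06  ]
NL [0.5355 0.3626 0.06  ]
jar_small [0.3544 0.1552 0.    ] tall [0.6789 0.2764 0.    ] oil [0.725  0.1301 0.    ] mug [ 0.4809 -0.2796  0.    ]
```

Request:
send_rows --increments '[[-1, [0, 0, 0], -0.147], [-1, [0, 0, 0], -0.147], [-1, [0, 0, 0], -0.147], [-1, [-0.02, -0.03, 0], 0], [-1, [-0.03, -0.055, 0], 0], [-1, [-0.03, -0.055, 0], 0], [-1, [-0.03, -0.055, 0], 0], [-1, [-0.03, -0.055, 0], 0], [-1, [-0.03, -0.055, 0], 0], [-1, [-0.03, -0.055, 0], 0], [-1, [-0.03, -0.05, 0], 0], [-1, [0, 0, 0], 0]]'

```text
t: 1.75
position: [0.4635, 0.2161, 0.2388]
orientation: [-3.138, -0.001, -2.946]
wrist_force: [-0.5, 0.9, 0.7]
gripper_width: 0.0879
```

```bash
python3 - <<'E'
from h import *
C=cam("wrist"); cv2.imwrite("pics/w1.png",C["p"])
C=cam("side"); cv2.imwrite("pics/s2.png",C["p"])
E
```

```text
(no output)
```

View pics/w1.png

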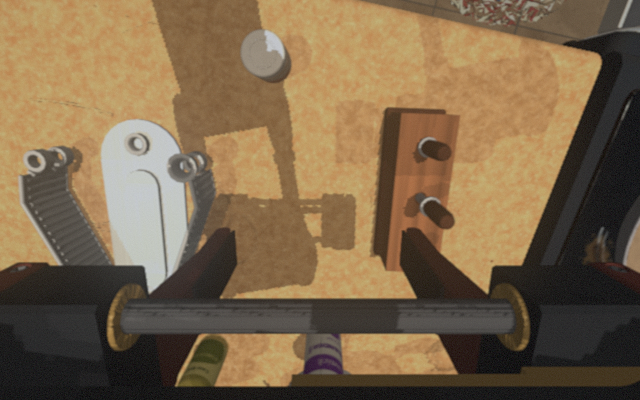

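View pics/s2.png

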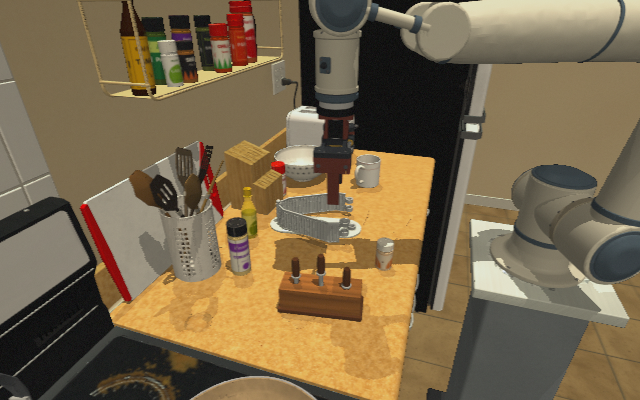

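```bash
python3 - <<'E'
from h import *
C=cam("wrist"); crop(C,"pics/w2.png",0,240,100,280,3);crop(C,"pics/w2b.png",370,480,90,280,3)
S=cam("side")
print(at(C,137,144,.012))
P=[(.4694,.0116,.012),(.46,.3217,.134),(.41,.3128,.108),(.5115,.3288,.12)]
print(px(C,P),px(S,P))
E
```

```text
[0.47111286 0.0135724  0.012     ]
[[135.30928968 142.13908364]
 [443.80404004 223.95679343]
 [439.99922749 156.10522542]
 [428.36515776 273.73306271]] [[352.00469173 226.49133923]
 [320.74815668 255.54456585]
 [346.29758003 268.30431808]
 [295.17064496 258.49052426]]
```

View pics/w2.png

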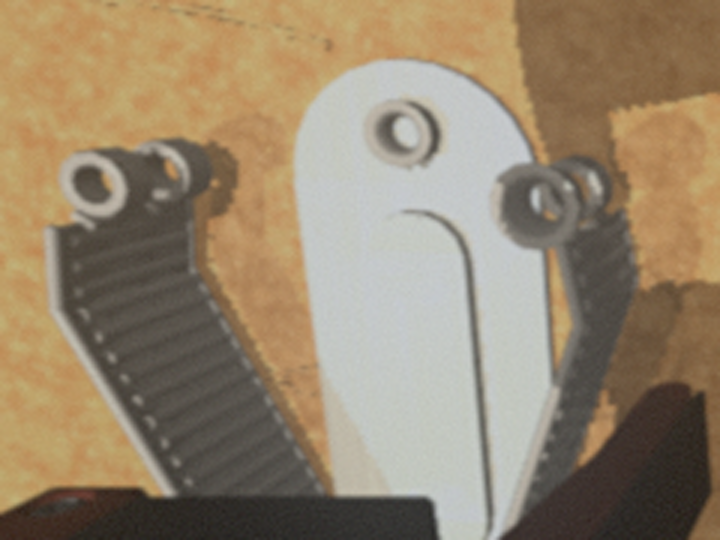

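View pics/w2b.png

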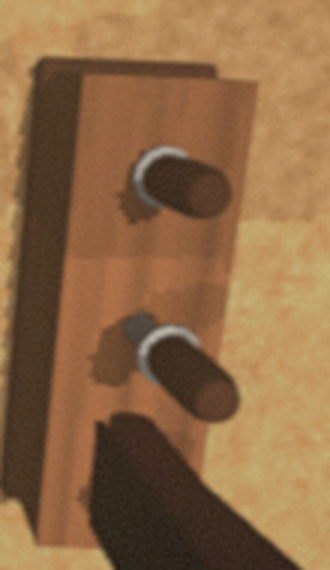

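Request:
send_rows --increments '[[1, [-0.019, -0.044, 0], 0.017], [1, [-0.019, -0.044, 0], 0], [1, [0, 0, 0], 0], [1, [0, 0, 0], 0], [1, [0, 0, 0.04], 0], [1, [0, 0, 0.04], 0], [1, [0, 0, 0.04], 0], [1, [0, 0, 0.04], 0], [1, [0, 0, 0.025], 0], [1, [0, 0, 0], 0]]'

```text
t: 3.2
position: [0.5097, 0.1578, 0.0527]
orientation: [3.139, 0.005, -2.928]
wrist_force: [-0.7, 0.2, -0.4]
gripper_width: 0.0005
```

```bash
python3 - <<'E'
from h import *
C=cam("side"); crop(C,"pics/s3.png",210,410,150,310,4)
E
```

```text
(no output)
```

View pics/s3.png

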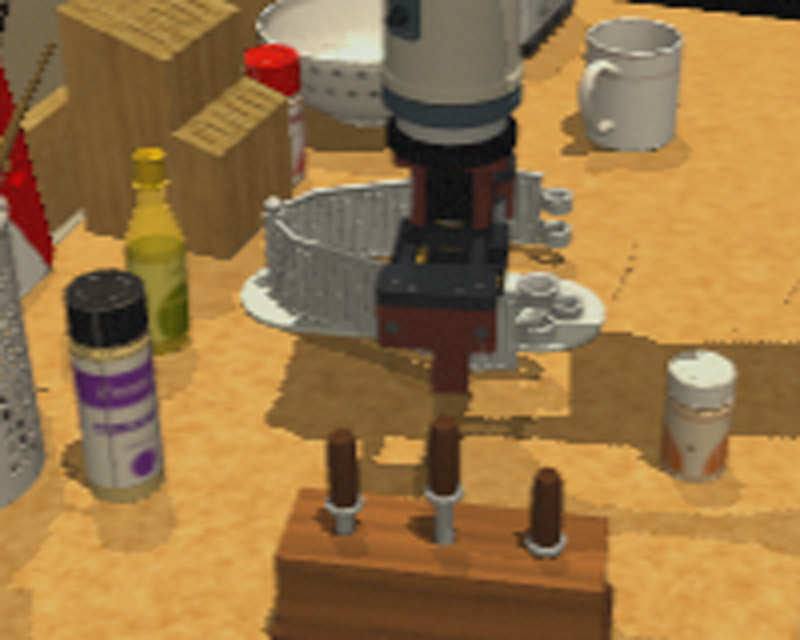

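Request:
send_rows --increments '[[1, [0, -0.015, 0], 0.02], [1, [0, -0.02, 0], 0.015], [1, [0, -0.02, 0], 0], [1, [0, -0.015, 0], 0], [1, [0, -0.01, 0], 0]]'

```text
t: 3.88
position: [0.529, 0.0754, 0.0607]
orientation: [3.138, 0.017, -2.966]
wrist_force: [-0.9, 1.4, 0.2]
gripper_width: 0.0005
```

Request:
send_rows --increments '[[1, [0, -0.006, 0.004], 0], [1, [0, -0.004, 0.002], 0], [1, [0, -0.003, 0], 0], [1, [0, -0.002, 0], 0]]'

```text
t: 4.38
position: [0.532, 0.0596, 0.0546]
orientation: [3.138, 0.018, -2.967]
wrist_force: [-0.4, 0.4, 1.3]
gripper_width: 0.0006
```

Request:
send_rows --increments '[[1, [0, -0.003, 0], 0], [1, [0, -0.003, 0], 0]]'

```text
t: 4.62
position: [0.5325, 0.0556, 0.0544]
orientation: [3.134, 0.017, -2.965]
wrist_force: [-4.1, 13.0, 1.7]
gripper_width: 0.0004
```

```bash
python3 - <<'E'
from h import *
C=cam("side"); crop(C,"pics/s4.png",240,400,170,298,5);print(robot.state()["wrist_force"],robot.state()["position"])
E
```

```text
[-2.22879382  8.3317199   1.50263601] [0.5325285  0.05573536 0.05444937]
```

View pics/s4.png

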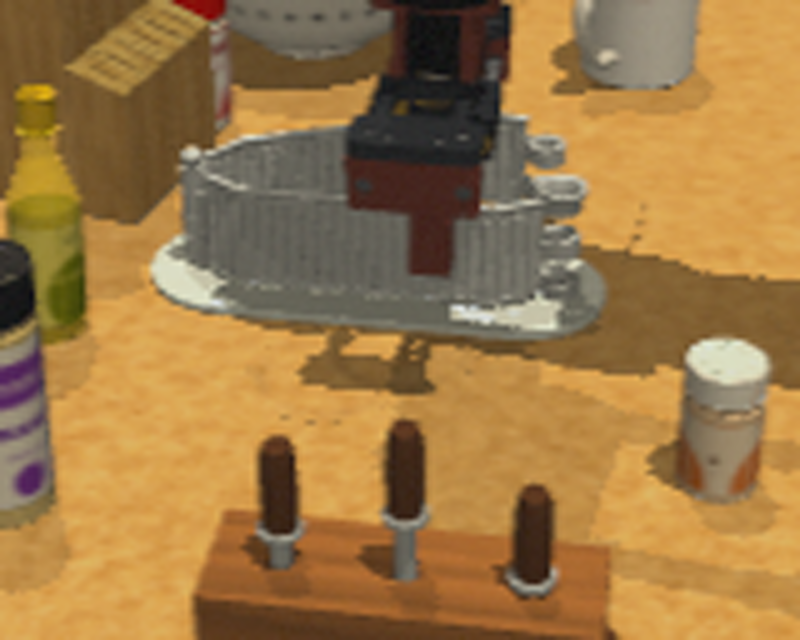

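Request:
send_rows --increments '[[1, [0, 0.02, 0], 0], [1, [0, 0.01, -0.02], 0], [1, [0, 0, -0.04], 0], [1, [0, 0, -0.04], 0], [1, [0, -0.02, 0], 0], [1, [0, -0.04, 0], 0], [1, [0, -0.04, 0], 0], [1, [0, -0.04, 0], 0], [1, [0, -0.04, 0], 0], [1, [0, 0, 0], 0], [1, [0, 0, 0], 0]]'

```text
t: 6.05
position: [0.5615, -0.0994, 0.1739]
orientation: [-3.139, 0.034, -2.962]
wrist_force: [1.0, 0.1, -1.0]
gripper_width: 0.0004
```

Request:
send_rows --increments '[[1, [0, 0, 0.03], 0], [1, [0, 0, 0.04], 0], [1, [0, 0, 0.04], 0], [1, [0, 0, 0.01], 0], [1, [0, 0, 0], 0]]'

```text
t: 6.68
position: [0.5678, -0.0943, 0.057]
orientation: [-3.136, 0.041, -2.955]
wrist_force: [0.5, 0.1, -0.5]
gripper_width: 0.0004
```

Request:
send_rows --increments '[[1, [0, 0.015, 0], 0], [1, [0, 0.02, 0], 0], [1, [0, 0.02, 0], 0], [1, [0, 0.015, 0], 0], [1, [0, 0.006, 0], 0]]'

```text
t: 7.3
position: [0.5549, -0.0148, 0.0624]
orientation: [-3.131, 0.048, -2.954]
wrist_force: [2.9, -18.1, -1.6]
gripper_width: 0.0003
```

```bash
python3 - <<'E'
from h import *
C=cam("side"); crop(C,"pics/s5.png",240,400,170,298,5);print(robot.state()["wrist_force"],robot.state()["position"])
E
```

```text
[-0.31295474 -0.99568721  0.47724885] [ 0.55503102 -0.01518535  0.06231346]
```

View pics/s5.png

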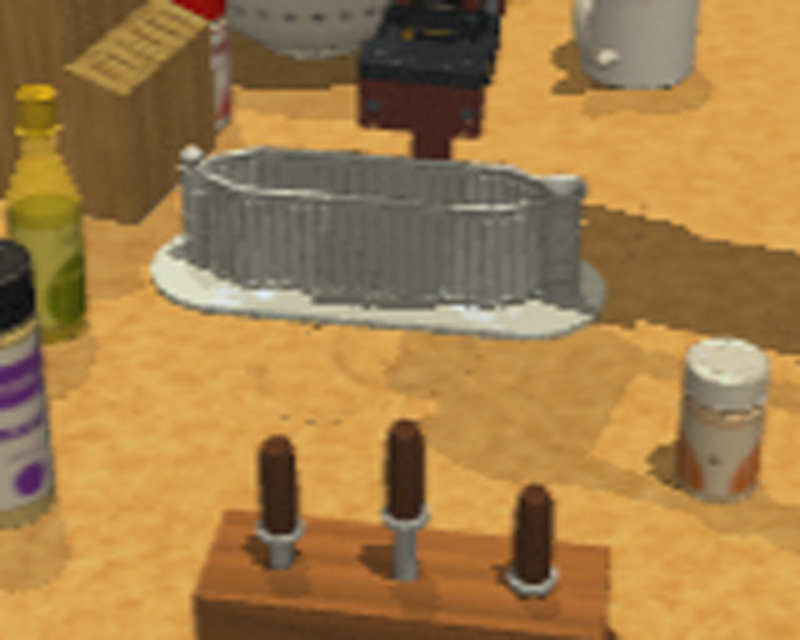

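Request:
send_rows --increments '[[1, [0, -0.02, 0], 0], [1, [0, 0, -0.04], 0], [1, [0, 0, -0.04], 0], [-1, [0, 0, -0.04], 0], [-1, [0, 0.02, 0], 0], [-1, [0, 0.02, 0], 0], [-1, [0, 0.016, 0], 0], [-1, [0, 0, 0], 0], [-1, [0, 0, 0], 0]]'

```text
t: 8.48
position: [0.5414, 0.0182, 0.1798]
orientation: [-3.133, 0.041, -2.956]
wrist_force: [-0.6, -0.2, 0.1]
gripper_width: 0.0569
```

```bash
python3 - <<'E'
from h import *
S=cam("side");print("mouth side",at(S,353,206.6,.073))
C=cam("wrist"); cv2.imwrite("pics/w6.png",C["p"]);print(robot.state()["position"],robot.state()["orientation"])
E
```

```text
mouth side [0.47025009 0.00577544 0.073     ]
[0.54152313 0.01794126 0.17996429] [-3.13362175  0.04157545 -2.95700337]
```

View pics/w6.png

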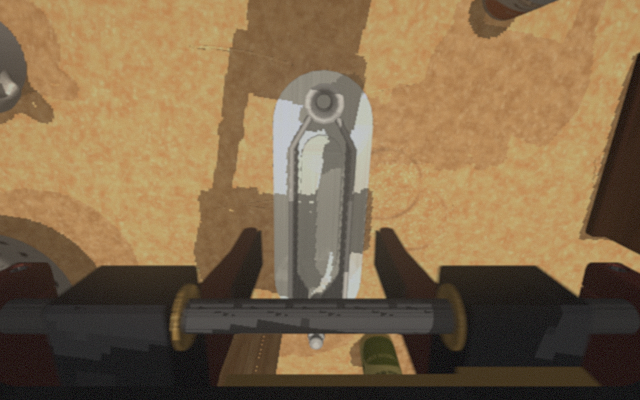

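```bash
python3 - <<'E'
from h import *
C=cam("wrist"); crop(C,"pics/w7.png",260,385,60,220,4)
m=at(C,323,102,.073);h=at(C,316,342,.079);print(m,h,np.hypot(*(h-m)[:2]),np.arctan2(*(h-m)[1::-1]),robot.state()["gripper_width"])
E
```

```text
[0.47132954 0.00816929 0.073     ] [0.67590106 0.04077662 0.079     ] 0.207153908333931 0.15806364006410065 0.06930970135310158
```

View pics/w7.png

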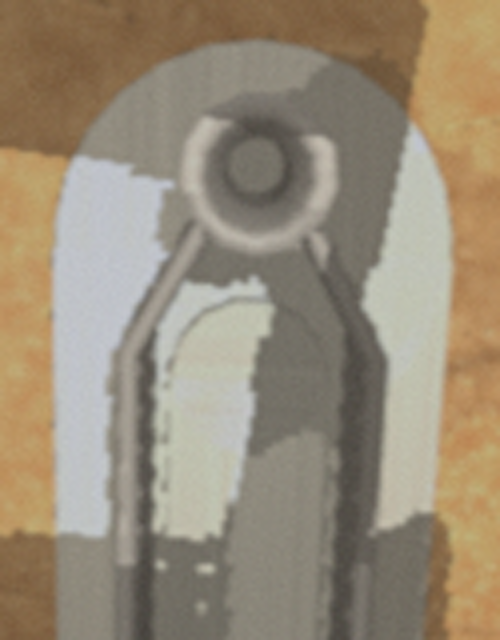

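Request:
send_rows --increments '[[-1, [0, 0, 0.01], 0.02], [-1, [0, 0, 0.02], 0], [-1, [0, 0, 0.04], 0], [-1, [0, 0, 0.035], 0], [-1, [0, 0, 0.015], 0], [1, [0, 0, 0], 0], [1, [0, 0, 0], 0], [1, [0, 0, 0], 0], [1, [0, 0, 0], 0], [1, [0, 0, 0], 0], [1, [0, 0, 0], 0]]'

```text
t: 10.0
position: [0.5462, 0.0203, 0.0536]
orientation: [3.141, 0.042, -2.98]
wrist_force: [0.9, 0.6, -4.6]
gripper_width: 0.0532
```

```bash
python3 - <<'E'
from h import *
s=robot.state();print(s["position"],s["orientation"],s["wrist_force"],s["gripper_width"])
C=cam("wrist"); crop(C,"pics/w8.png",200,440,0,180,3)
E
```

```text
[0.54618953 0.02034732 0.05357955] [ 3.14138906  0.04207801 -2.98045595] [ 0.93187185  0.64434269 -4.59823587] 0.0531600956918459
```

View pics/w8.png

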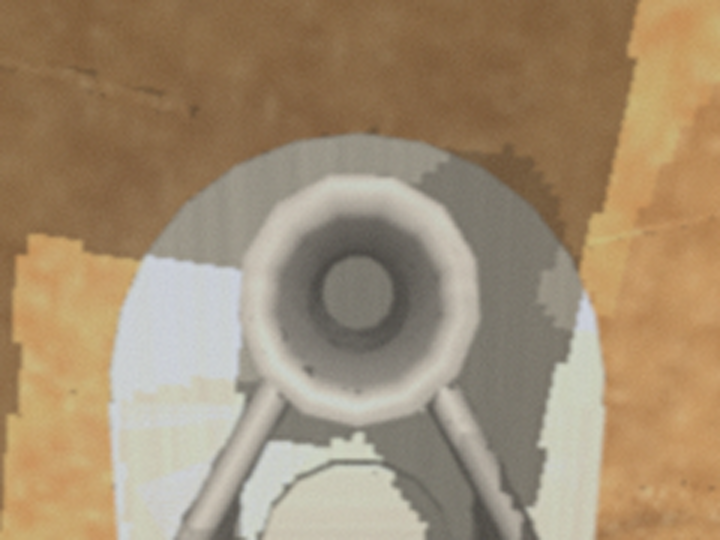

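```bash
python3 - <<'E'
from h import *
C=cam("wrist");m=at(C,319.7,99,.073);d=robot.state()["position"]-m;print(m,np.hypot(*d[:2]),np.arctan2(d[1],d[0]))
E
```

```text
[0.47130516 0.0093329  0.073     ] 0.0756987447028542 0.14645343739418112
```

Request:
send_rows --increments '[[-1, [0, 0, 0], 0], [-1, [0, 0, 0], 0], [-1, [0, 0, -0.03], 0], [-1, [0, 0, -0.05], 0], [-1, [0, 0, -0.05], 0], [-1, [0, 0, -0.05], 0], [-1, [0, 0.04, 0], 0], [-1, [0.01, 0.05, 0], 0], [-1, [0.01, 0.05, 0], 0], [-1, [0.01, 0.05, 0], 0], [-1, [0.007, 0.05, 0], 0], [-1, [0, 0.03, 0], 0]]'

```text
t: 11.6
position: [0.4593, 0.284, 0.2479]
orientation: [-3.141, 0.061, -2.985]
wrist_force: [1.0, -0.3, 0.3]
gripper_width: 0.0882
```

```bash
python3 - <<'E'
from h import *
s=robot.state();print(s["position"],s["orientation"],s["gripper_width"])
C=cam("wrist"); cv2.imwrite("pics/w9.png",C["p"])
P=[(.46,.3217,.134),(.41,.3128,.108),(.5115,.3288,.12)];print(px(C,P))
E
```

```text
[0.45925669 0.28404474 0.24791383] [-3.14126426  0.06108481 -2.98548402] 0.08820125788874816
[[363.06268527 197.86707613]
 [360.51597804 130.44044675]
 [357.42748611 247.06402312]]
```

View pics/w9.png

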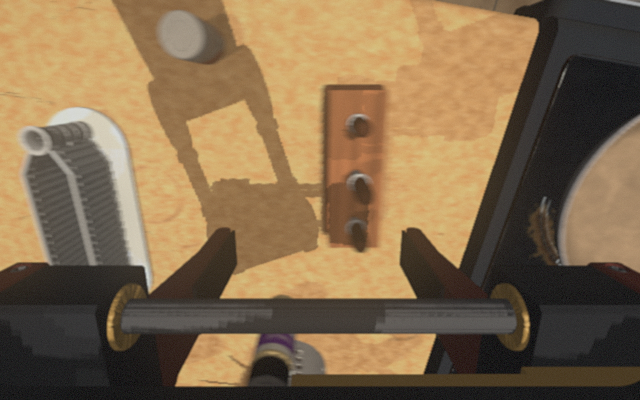

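```bash
cat >> h.py <<'E'
def todo(target,yaw=None):
    s=robot.state();R=Ro.from_euler("xyz",s["orientation"]).as_matrix()
    d=R.T@(np.array(target)-s["position"]); print("pos",s["position"].round(4),"ori",s["orientation"].round(3),"F",s["wrist_force"].round(1),"w",round(s["gripper_width"],4),"tool shift",d.round(4))
E
python3 - <<'E'
from h import *
C=cam("wrist"); crop(C,"pics/w10.png",310,410,80,260,4)
todo((.46,.3217,.18)); todo((.46,.3217,.118))
E
```

```text
pos [0.4593 0.2846 0.2475] ori [-3.142  0.06  -2.983] F [-0.1 -0.2  1. ] w 0.0877 tool shift [-0.0024  0.0366  0.0678]
pos [0.4593 0.2846 0.2475] ori [-3.142  0.06  -2.983] F [-0.1 -0.2  1. ] w 0.0877 tool shift [0.0013 0.0366 0.1297]
```

View pics/w10.png

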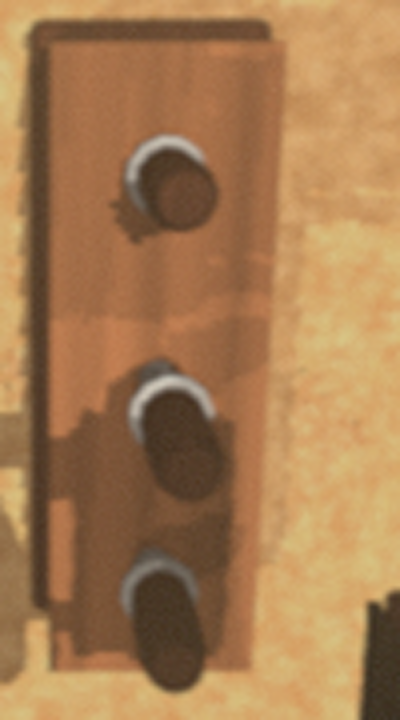

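Request:
send_rows --increments '[[-1, [0, 0.015, 0.01], 0], [-1, [0, 0.015, 0.02], 0], [-1, [0, 0.007, 0.025], 0], [-1, [0, 0, 0.015], 0], [-1, [0, 0, 0], 0]]'

```text
t: 12.32
position: [0.4582, 0.3217, 0.1717]
orientation: [-3.14, 0.059, -2.987]
wrist_force: [-1.0, -0.5, 0.2]
gripper_width: 0.0879
```

```bash
python3 - <<'E'
from h import *
todo((.46,.3205,.118))
C=cam("wrist"); crop(C,"pics/w11.png",200,440,80,260,3);print(px(C,[(.46,.3205,.134)]))
E
```

```text
pos [0.4582 0.3217 0.1717] ori [-3.14   0.059 -2.987] F [-1.  -0.5  0.2] w 0.0879 tool shift [ 0.0016 -0.0014  0.0537]
[[314.74513508 232.33807527]]
```

View pics/w11.png

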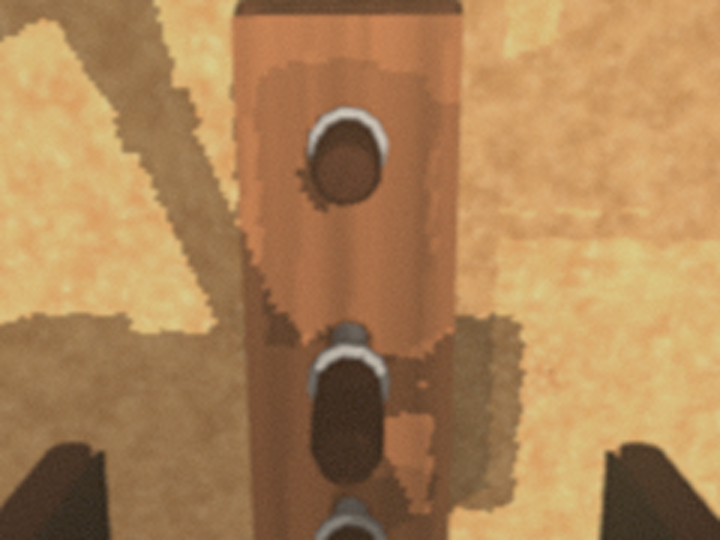

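Request:
send_rows --increments '[[-1, [0.001, -0.001, 0.012], 0], [-1, [0, 0, 0.015], 0], [-1, [0, 0, 0.015], 0], [-1, [0, 0, 0.009], 0], [-1, [0, 0, 0], 0]]'

```text
t: 13.0
position: [0.4617, 0.3206, 0.1196]
orientation: [-3.141, 0.062, -2.988]
wrist_force: [0.7, 0.2, 0.0]
gripper_width: 0.0877
```

```bash
python3 - <<'E'
from h import *
todo((.46,.3205,.118))
E
```

```text
pos [0.4617 0.3206 0.1196] ori [-3.141  0.062 -2.988] F [0.7 0.2 0. ] w 0.0877 tool shift [0.0018 0.0001 0.0015]
```

Request:
send_rows --increments '[[1, [0.001, 0, 0], 0], [1, [0, 0, 0], 0], [1, [0, 0, 0], 0], [1, [0, 0, 0], 0], [1, [0, 0, 0], 0], [1, [0, 0, 0], 0], [1, [0, 0, 0], 0]]'

```text
t: 13.88
position: [0.4613, 0.3211, 0.1216]
orientation: [3.141, 0.065, -2.988]
wrist_force: [0.3, -0.9, 0.4]
gripper_width: 0.021
```

```bash
python3 - <<'E'
from h import *
todo((.46,.3205,.118))
C=cam("side"); crop(C,"pics/s11.png",250,400,170,330,4)
E
```

```text
pos [0.4613 0.3211 0.1216] ori [ 3.141  0.065 -2.988] F [ 0.3 -0.9  0.4] w 0.021 tool shift [ 0.0016 -0.0003  0.0035]
```

View pics/s11.png

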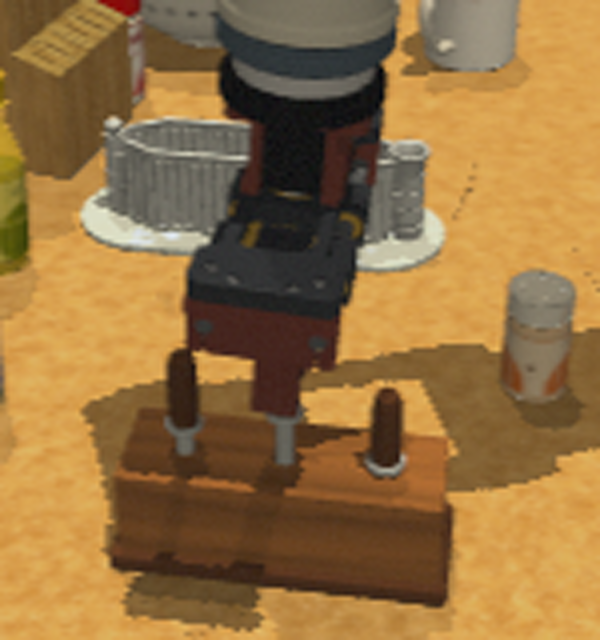

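Request:
send_rows --increments '[[1, [0, 0, 0.0005], 0], [1, [0, 0, 0.0005], 0], [1, [0, 0, 0], 0]]'

```text
t: 14.3
position: [0.4615, 0.3212, 0.1214]
orientation: [3.14, 0.066, -2.988]
wrist_force: [-0.7, -0.6, 1.5]
gripper_width: 0.0154
```

Request:
send_rows --increments '[[1, [-0.0005, 0, -0.008], 0], [1, [-0.001, 0, -0.015], 0], [1, [-0.001, 0, -0.015], 0], [1, [-0.001, 0, -0.015], 0], [1, [-0.001, 0, -0.015], 0], [1, [-0.001, 0, -0.015], 0], [1, [0, 0, 0], 0]]'

```text
t: 15.18
position: [0.462, 0.3212, 0.2117]
orientation: [3.139, 0.068, -2.988]
wrist_force: [-1.0, 0.6, -1.4]
gripper_width: 0.0155
```

```bash
python3 - <<'E'
from h import *
todo((.46,.3205,.2))
C=cam("side"); crop(C,"pics/s12.png",250,400,170,330,4)
C=cam("wrist"); cv2.imwrite("pics/w12.png",C["p"])
E
```

```text
pos [0.462  0.3212 0.2117] ori [ 3.139  0.068 -2.988] F [-1.   0.6 -1.4] w 0.0155 tool shift [ 0.0028 -0.0005  0.0115]
```

View pics/s12.png

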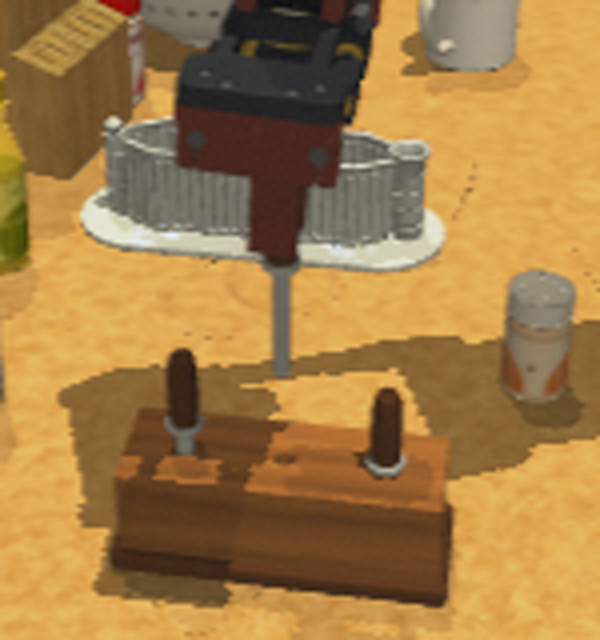

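View pics/w12.png

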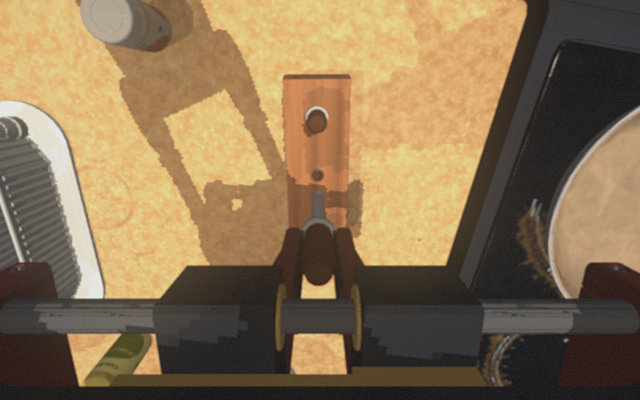

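```bash
python3 - <<'E'
from h import *
C=cam("wrist"); crop(C,"pics/w13.png",270,370,100,290,4)
print(at(C,318,194,.1123),at(C,317.5,175,.06))
S=cam("side");print(at(S,250+282/4,170+374/4,.1123),at(S,250+286/4,170+459/4,.06))
E
```

```text
[0.45950986 0.32121696 0.1123    ] [0.45910837 0.32073915 0.06      ]
[0.46144628 0.31918325 0.1123    ] [0.4588354  0.32137032 0.06      ]
```

View pics/w13.png

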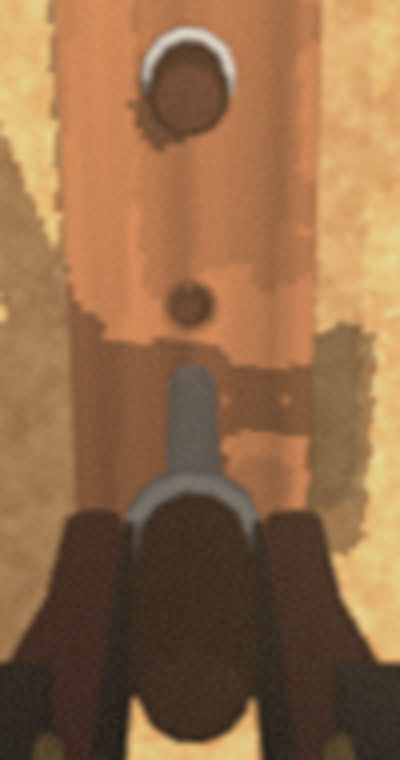

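Request:
send_rows --increments '[[1, [0.003, -0.025, 0], 0], [1, [0.005, -0.04, 0], 0], [1, [0.005, -0.04, 0], 0], [1, [0.005, -0.04, 0], 0], [1, [0.005, -0.04, 0], 0], [1, [0.005, -0.04, 0], 0], [1, [0.005, -0.035, 0], 0], [1, [0, -0.02, 0], 0], [1, [0, 0, 0], 0]]'

```text
t: 16.5
position: [0.4685, 0.0302, 0.1973]
orientation: [-3.14, 0.05, -2.987]
wrist_force: [0.4, -0.1, -0.2]
gripper_width: 0.0154
```

```bash
python3 - <<'E'
from h import *
todo((.473,.0085,.2))
C=cam("wrist"); crop(C,"pics/w14.png",220,420,60,300,3)
E
```

```text
pos [0.4685 0.0302 0.1973] ori [-3.14   0.05  -2.987] F [ 0.4 -0.1 -0.2] w 0.0154 tool shift [-0.0012 -0.0222 -0.0026]
```

View pics/w14.png

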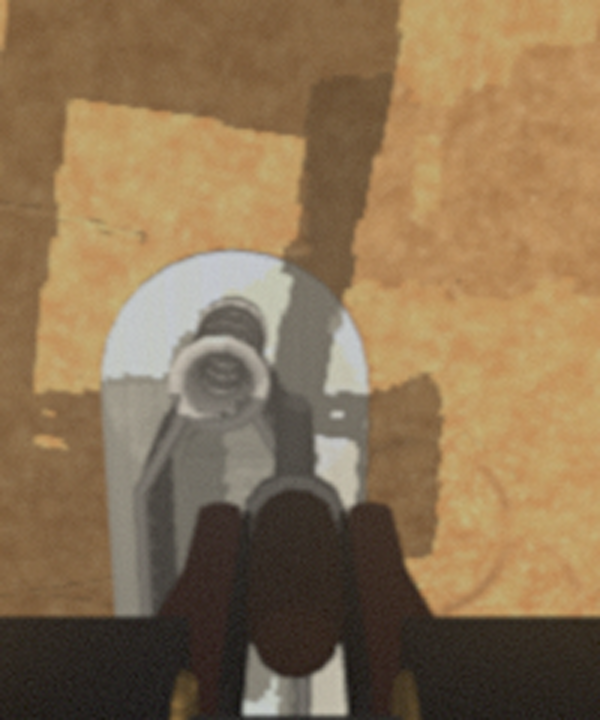

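Request:
send_rows --increments '[[1, [0, -0.01, -0.002], 0], [1, [0, -0.01, -0.002], 0], [1, [0, -0.003, 0], 0], [1, [0, 0, 0], 0]]'

```text
t: 17.05
position: [0.472, 0.0087, 0.2012]
orientation: [-3.141, 0.049, -2.983]
wrist_force: [0.3, 0.6, -1.0]
gripper_width: 0.0152
```

```bash
python3 - <<'E'
from h import *
todo((.473,.0085,.2))
C=cam("wrist"); crop(C,"pics/w15.png",260,380,120,280,5)
z=robot.state()["position"][2]-.0994;print(px(C,[(.4712,.0085,.073)]),z)
S=cam("side"); crop(S,"pics/s15.png",270,400,150,260,6)
print(px(S,[(.4712,.0085,.073),(.4712,.0085,z)]))
E
```

```text
pos [0.472  0.0087 0.2012] ori [-3.141  0.049 -2.983] F [ 0.3  0.6 -1. ] w 0.0152 tool shift [-0.0009 -0.0003  0.0012]
[[317.458078 185.879377]] 0.10177836179261036
[[352.42651533 207.01147033]
 [352.80915176 197.75896113]]
```

View pics/w15.png

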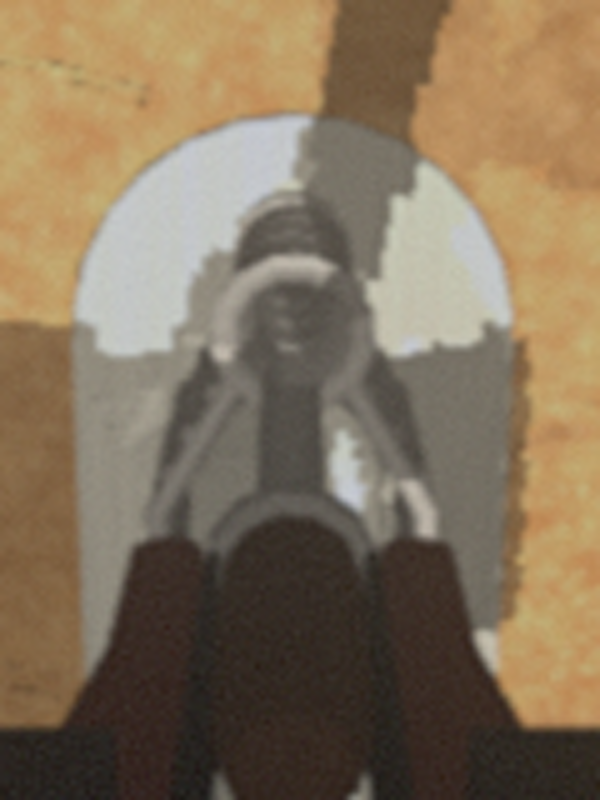

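View pics/s15.png

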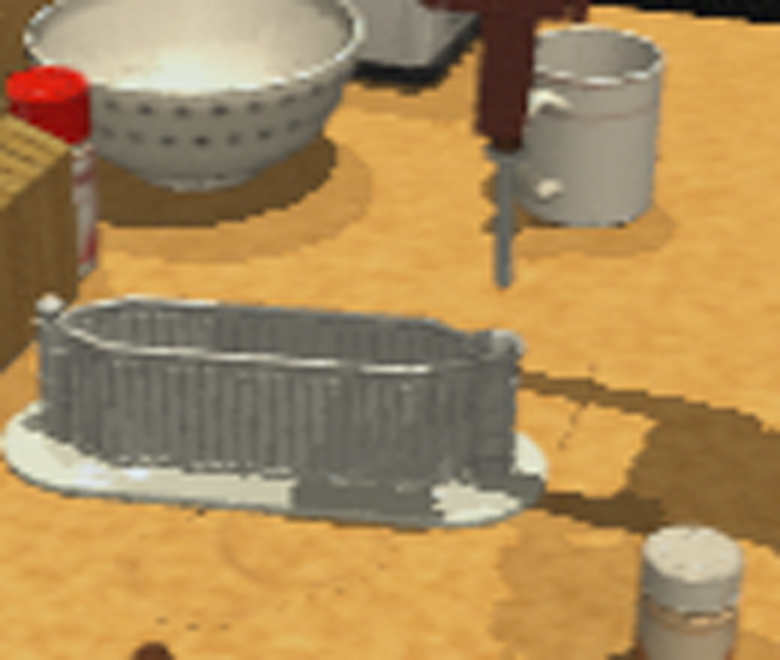

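```bash
python3 - <<'E'
from h import *
C=cam("wrist");S=cam("side")
z=.1018
print(px(C,[(.4712,.0085,z)]),at(C,318,195,z),at(C,318.2,186,.073),at(S,353.8,197.5,z),at(S,352.8,207.5,.073))
g=cv2.cvtColor(C["p"],cv2.COLOR_BGR2GRAY)
for v in range(186,214,2): print(v,g[v,306:331])
E
```

```text
[[317.13834289 196.51154507]] [0.46989477 0.00895872 0.1018    ] [0.47115604 0.00931484 0.073     ] [0.46898865 0.00626728 0.1018    ] [0.46957196 0.01084468 0.073     ]
186 [143 127 116 109  91  85  84  87  90  93  95  98  92  89  82  84  79  85
  85  88  90  93  97 100 109]
188 [141 123 107  95  91  86  81  86  89 107 109 103 101  88  85  89  87  87
  91  87  94  92  95  99 107]
190 [144 115  94  87  85  84  86  84  87  91  97 107 111 103  95  85  89  90
  93  91  94  98  98 107 115]
192 [115 104  97  91  93  87  86  85  85  84  90  91  91  93  92  91  92  92
  93  96  95  99 105 113 119]
194 [117 113 107 101  98  95  85  83  84  87  88  87  92  92  91  92  92  92
  95  98 104 109 116 121 123]
196 [117 119 114 114 113 103  89  78  80  84  88  89  92  90  91  91  88  93
  99 110 115 120 122 116 114]
198 [115 112 111 115 118 108  91  79  74  81  79  80  83  80  81  80  80  81
 106 118 122 115 113 113 116]
200 [100  92  99 110 113 104  90  79  80  76  78  83  83  77  78  79  76  83
 103 114 113 105 101  99 112]
202 [ 99 104 109 110 108  98  87  75  77  77  78  78  81  84  80  77  76  82
 111 131 135 131 132 119 108]
204 [112 111 113 113 108  98  86  76  78  81  82  77  81  79  78  76  76  84
 114 132 135 134 135 131 130]
206 [111 111 111 109 110  93  80  76  78  81  80  82  80  81  77  79  75  77
 103 123 138 162 177 157 134]
208 [110 108 108 111 106  97  79  78  79  82  82  77  75  80  80  76  77  78
  99 127 147 176 195 189 160]
210 [110 108 108 109 108  97  83  74  77  78  80  80  80  77  80  75  75  76
  91 128 172 196 200 192 167]
212 [111 111 112 114 107  95  79  72  75  79  80  81  77  79  73  77  74  78
  94 132 173 195 198 196 185]
```

Request:
send_rows --increments '[[1, [0, 0, 0.01], 0], [1, [0, 0, 0.01], 0], [1, [0, 0, 0.008], 0], [1, [0, 0, 0], 0]]'

```text
t: 17.75
position: [0.4728, 0.0096, 0.1701]
orientation: [3.142, 0.047, -2.982]
wrist_force: [0.2, 0.3, -0.7]
gripper_width: 0.0152
```

```bash
python3 - <<'E'
from h import *
todo((.473,.0085,.105))
C=cam("wrist"); crop(C,"pics/w16.png",260,380,120,280,5)
S=cam("side"); crop(S,"pics/s16.png",310,390,170,250,8)
E
```

```text
pos [0.4728 0.0096 0.1701] ori [ 3.142  0.047 -2.982] F [ 0.2  0.3 -0.7] w 0.0152 tool shift [ 0.0031 -0.0011  0.065 ]
```

View pics/w16.png

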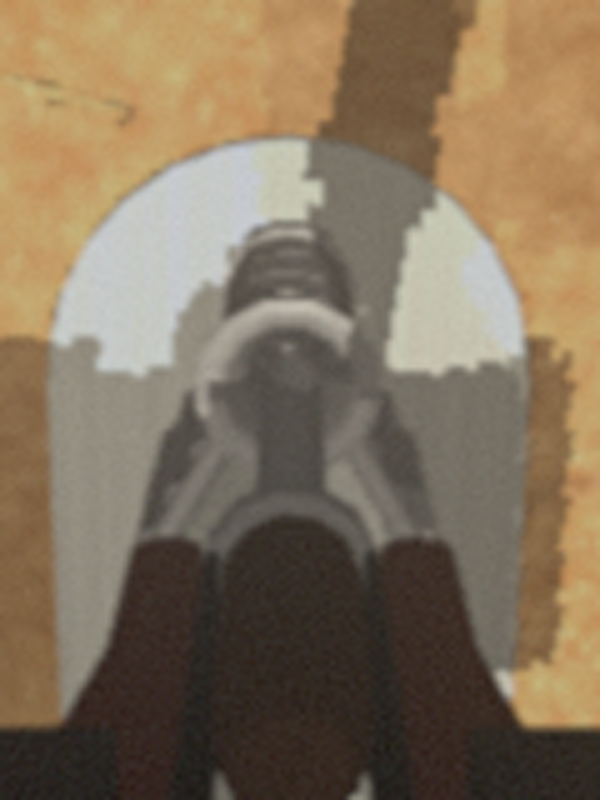

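View pics/s16.png

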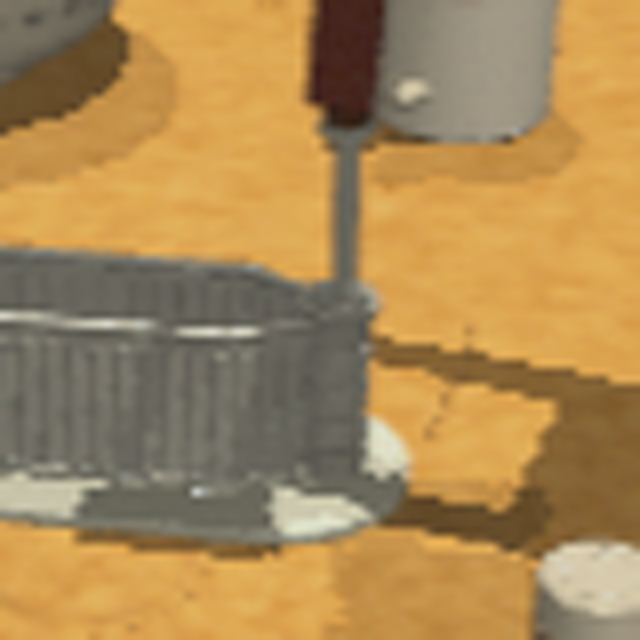

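Request:
send_rows --increments '[[1, [0.0005, -0.0005, 0.008], 0], [1, [0.0005, 0, 0.008], 0], [1, [0.0005, 0, 0.008], 0], [1, [0, 0, 0], 0]]'

```text
t: 18.35
position: [0.4731, 0.0088, 0.1457]
orientation: [-3.141, 0.049, -2.982]
wrist_force: [0.1, 0.1, -0.2]
gripper_width: 0.0158
```

Request:
send_rows --increments '[[1, [0.0005, 0, 0.008], 0], [1, [0.0005, 0, 0.008], 0], [1, [0.0005, 0, 0.008], 0], [1, [0.0002, 0, 0.004], 0], [1, [0, 0, 0], 0]]'

```text
t: 18.98
position: [0.4727, 0.0088, 0.1156]
orientation: [-3.141, 0.049, -2.982]
wrist_force: [0.1, -0.1, -0.4]
gripper_width: 0.0155
```

Request:
send_rows --increments '[[1, [0.0003, 0, 0.005], 0], [1, [0.0002, 0, 0.004], 0], [1, [0, 0, 0.002], 0], [1, [0, 0, 0.002], 0]]'

```text
t: 19.48
position: [0.4736, 0.0091, 0.1047]
orientation: [-3.141, 0.052, -2.981]
wrist_force: [-6.2, 0.2, 13.0]
gripper_width: 0.0156
```

```bash
python3 - <<'E'
from h import *
todo((.473,.0085,.105))
C=cam("wrist"); crop(C,"pics/w17.png",260,380,120,280,5)
S=cam("side"); crop(S,"pics/s17.png",310,390,170,250,8)
E
```

```text
pos [0.4736 0.0091 0.1047] ori [-3.141  0.052 -2.981] F [-6.2  0.2 13. ] w 0.0156 tool shift [ 0.0007 -0.0005 -0.0003]
```

View pics/s17.png

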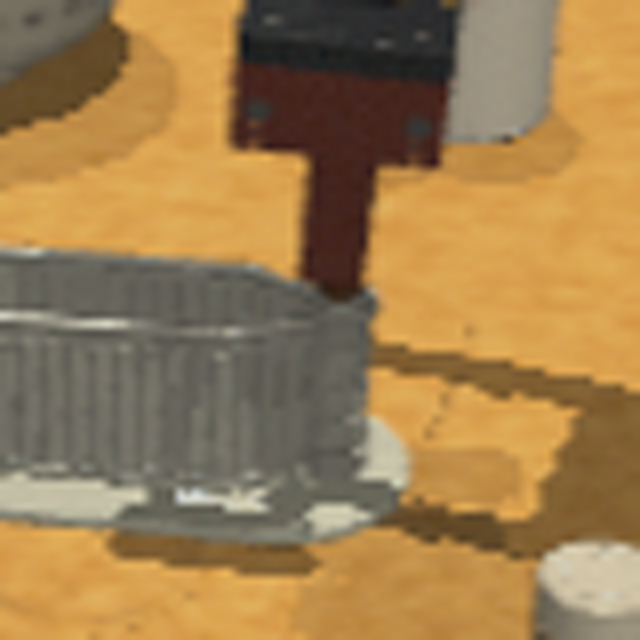

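View pics/w17.png

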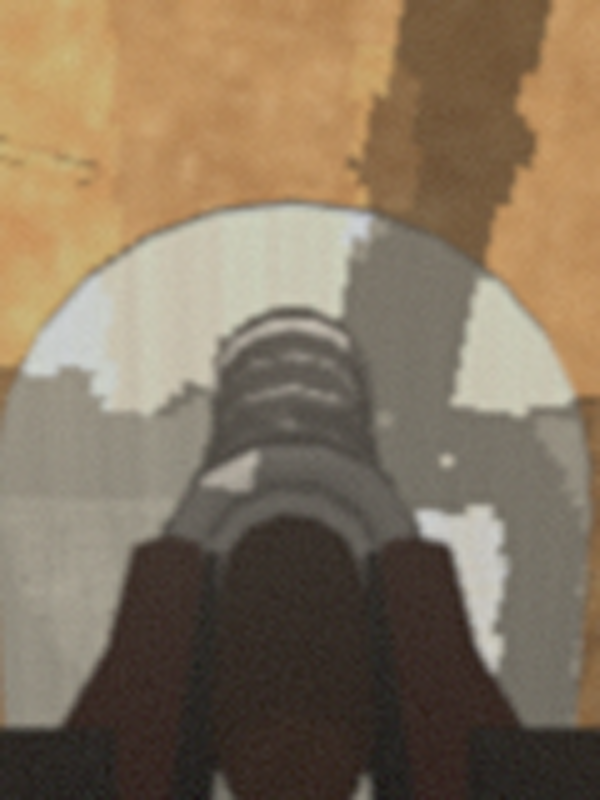

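Request:
send_rows --increments '[[-1, [0, 0, 0], 0], [-1, [0, 0, 0], 0], [-1, [0, 0, 0], 0], [-1, [0, 0, 0], 0], [-1, [0, 0, -0.01], 0], [-1, [0, 0, -0.02], 0], [-1, [0, 0, -0.03], 0], [-1, [0, 0, -0.03], 0], [-1, [0, 0, 0], 0]]'

```text
t: 20.7
position: [0.4688, 0.0082, 0.1993]
orientation: [-3.14, 0.053, -2.982]
wrist_force: [0.0, 0.2, -0.6]
gripper_width: 0.088
```

```bash
python3 - <<'E'
from h import *
todo((.5551,.0221,.18))
C=cam("wrist"); crop(C,"pics/w18.png",220,420,100,290,4)
E
```

```text
pos [0.4688 0.0082 0.1993] ori [-3.14   0.053 -2.982] F [ 0.   0.2 -0.6] w 0.088 tool shift [-0.0863  0.      0.0239]
```

View pics/w18.png

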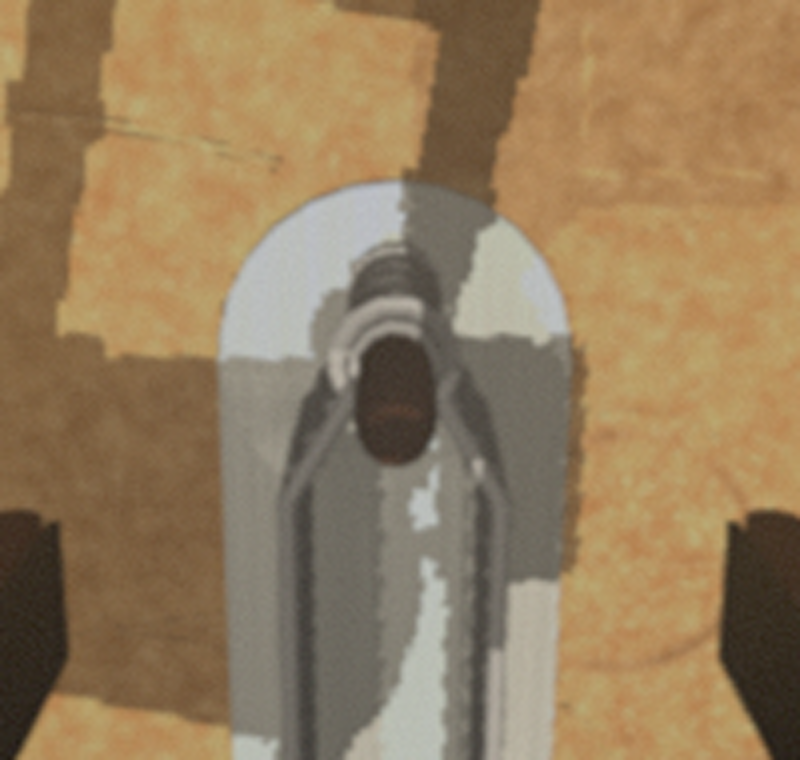

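Request:
send_rows --increments '[[-1, [-0.02, 0, 0], 0], [-1, [-0.03, 0, 0], 0], [-1, [-0.025, 0, 0], 0], [-1, [-0.008, 0, 0], 0], [-1, [0, 0, 0], 0]]'

```text
t: 21.38
position: [0.5497, 0.0218, 0.194]
orientation: [3.14, 0.041, -2.982]
wrist_force: [-0.6, 0.2, -0.4]
gripper_width: 0.0878
```

```bash
python3 - <<'E'
from h import *
todo((.5551,.0221,.056))
E
```

```text
pos [0.5497 0.0218 0.194 ] ori [ 3.14   0.041 -2.982] F [-0.6  0.2 -0.4] w 0.0878 tool shift [ 0.0002 -0.0007  0.1381]
```

Request:
send_rows --increments '[[-1, [0, 0, 0.02], 0], [-1, [0, 0, 0.03], 0], [-1, [0, 0, 0.03], 0], [-1, [0, 0, 0.03], 0], [-1, [0, 0, 0.02], 0], [-1, [0, 0, 0.005], 0], [-1, [0, 0, 0], 0]]'

```text
t: 22.25
position: [0.5483, 0.0221, 0.0475]
orientation: [3.14, 0.035, -2.983]
wrist_force: [-0.1, 0.6, 0.4]
gripper_width: 0.088
```

```bash
python3 - <<'E'
from h import *
todo((.5551,.0221,.056))
S=cam("side"); crop(S,"pics/s19.png",250,400,150,270,5)
E
```

```text
pos [0.5483 0.0221 0.0475] ori [ 3.14   0.035 -2.983] F [-0.1  0.6  0.4] w 0.088 tool shift [-0.007  -0.001  -0.0082]
```

View pics/s19.png

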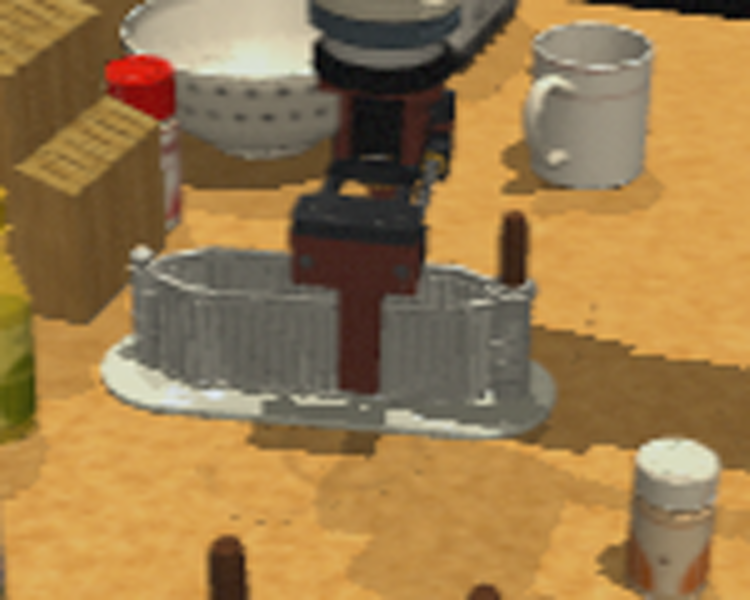

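Request:
send_rows --increments '[[-1, [-0.002, -0.0012, -0.006], 0], [1, [0, 0, 0], 0], [1, [0, 0, 0], 0], [1, [0, 0, 0], 0], [1, [0, 0, 0], 0], [1, [0, 0, 0], 0], [1, [0, 0, 0], 0], [1, [0, 0, 0], 0], [1, [0, 0, 0], 0], [1, [0, 0, 0], 0]]'

```text
t: 23.55
position: [0.5523, 0.0213, 0.0578]
orientation: [3.14, 0.041, -2.983]
wrist_force: [0.2, 1.0, 0.0]
gripper_width: 0.0535
```

```bash
python3 - <<'E'
from h import *
todo((.5551,.0221,.056))
S=cam("side"); crop(S,"pics/s20.png",250,400,150,270,5)
C=cam("wrist"); crop(C,"pics/w20.png",200,440,0,180,3);print(robot.state()["wrist_torque"])
todo((.5551,.0221,.056))
E
```

```text
pos [0.5523 0.0213 0.0578] ori [ 3.14   0.041 -2.983] F [0.2 1.  0. ] w 0.0535 tool shift [-0.0028  0.0004  0.0019]
[-0.03649844  0.04288248 -0.17156052]
pos [0.5523 0.0213 0.0578] ori [ 3.14   0.041 -2.983] F [0.  0.3 0.1] w 0.0527 tool shift [-0.0028  0.0003  0.0019]
```

View pics/s20.png

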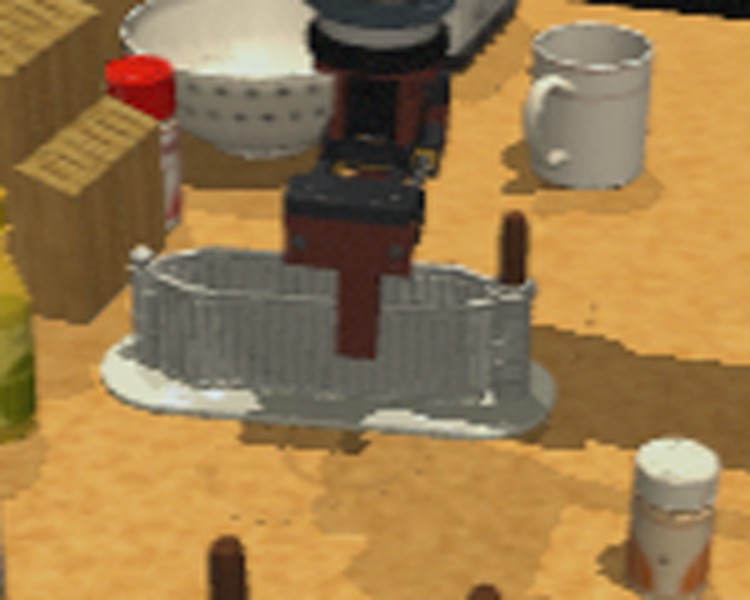

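View pics/w20.png

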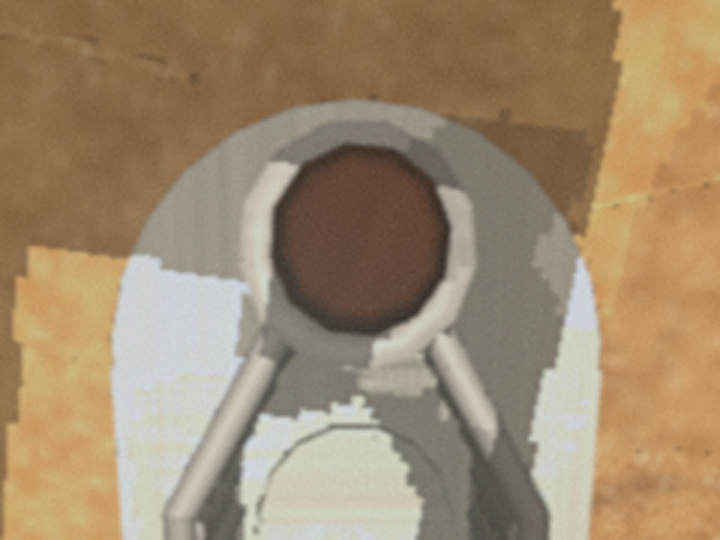

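Request:
send_rows --increments '[[1, [0, 0, 0], 0], [1, [0, 0, 0], 0], [1, [0, 0, 0], 0], [1, [0, 0, 0], 0]]'

```text
t: 24.15
position: [0.5523, 0.0213, 0.0578]
orientation: [3.14, 0.041, -2.983]
wrist_force: [-0.3, 1.0, 0.3]
gripper_width: 0.0533
```

```bash
python3 - <<'E'
from h import *
S=cam("side");print(px(S,[(.4712,.0085,.119),(.4712,.0085,.125),(.4712,.0085,.077),(.4712,.0085,.073)]))
C=cam("wrist");print(px(C,[(.4712,.0085,.119)]),"seen",200+362/3,240/3)
todo((.5551,.0221,.056))
crop(S,"pics/s21.png",335,370,180,240,10)
E
```

```text
[[353.04314409 192.10080631]
 [353.12557048 190.10765872]
 [352.47908424 205.74030456]
 [352.42651533 207.01147033]]
[[316.73328317  73.21659096]] seen 320.6666666666667 80.0
pos [0.5523 0.0213 0.0578] ori [ 3.14   0.041 -2.983] F [-0.5  1.   0.6] w 0.0531 tool shift [-0.0028  0.0003  0.0019]
```

View pics/s21.png

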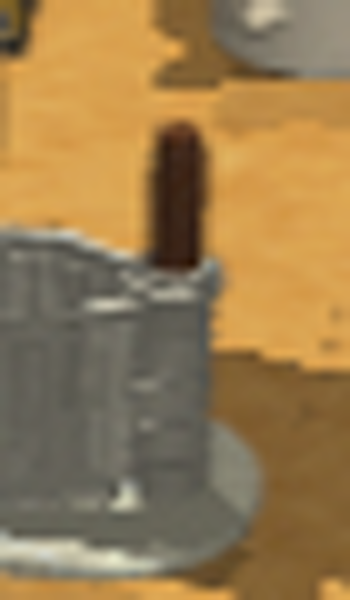

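```bash
python3 -c "
from plant import robot
print(robot.job_done()); s=robot.state(); print(s['t'],s['gripper_width'],s['wrist_force'])"
```

```text
the job is handed in; nothing more can be done
None
the job is handed in; nothing more can be done
```

I swung both sides shut and put the longest pin down through the knuckles until its collar sat home. I then handed the job in with the gripper still squeezing the two long sides, at about 24 of the 72 s. No verdict is reported.

**Last checks, just before handing in:**
- **Squeeze:** the jaws are closed on the walls at 53 mm opening (nominal 54 mm across). The wrist force is about 1 N, so the two sides appear evenly loaded. I could not read the force on each side directly, but the grip is fixed at half the maximum.
- **Pin seating:** on the way down the pin met about 13 N of resistance at the bottom. In the side camera its handle top shows at row 192.3, against 192.1 predicted for fully home.
- **Pin position:** the wrist camera shows the handle top about 2 mm off the prediction. That is within the calibration error plus the pin's play or a slight lean.
- **Opening angles:** I could not measure these directly. They are judged from the closed jaws and the picture of the lined-up knuckles.

**Tool tilt:** the tool picked up a small tilt (up to 0.07 rad) over the moves, which the interface gave no way to correct. It did not hinder the fit.

**Other items:** the other two pins and the bystander objects were not touched on any move. In the last pictures, those in view look unmoved.

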